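# Close the dust extractor's filter bay and start it

## Robot

A 6-joint arm with a two-finger parallel gripper is mounted at the origin on the work surface. World frame = base frame: x ahead of the robot, y to its left, z up, the work surface at z = 0. Lengths are in m, angles in rad, forces in N, time in s.
With the tool pointing down it reaches from about 0.375 to 0.9 m from the base axis. Payload 3.1 kg.
Tool frame: the origin (TCP) lies on the mounting face of the last link; the fingertips stand 182 mm ahead of it and the grasp point (between the pads) lies 164 mm ahead of it; z points along the fingers, y is the direction in which the jaws open and shut (so a half turn about z gives the same grasp; the last joint's range is limited). The gripper opens to 87 mm and grips with 3 to 60 N. Pads are 19 mm wide; open, the fingers measure 117 mm over their backs; the gripper's body (75 mm by 190 mm) begins 51 mm behind the grasp point.
Start: joints at [0.955, 0.527, 1.433, -0, 1.181, -0.178], TCP at [0.265, 0.566, 0.405] pointing down, gripper open.
Joint ranges: [-3.08, 3.08], [-0.75, 2.2], [0.22, 2.44], [-1.43, 4.57], [0, 2.65], [-2.85, 2.85]. Speed limits (rad/s): [2.79, 2.79, 3.14, 3.14, 3.14, 3.14].

## Interface

Orientations are given as a unit quaternion [x, y, z, w].
In Python, from rig import robot, camera, camera_model gives the robot as it stands.
- The arm moves only by the tool drive_tool, never from a script. Its argument "plan" is a list that holds one entry, the list of rows, each a list of 6 numbers: the shift along the world's x, y, z in units of 2.5 cm (1.0 is 2.5 cm), then the turn, a rotation vector about the world's x, y, z in units of 6 degrees (1.0 is 6 degrees). A call has 1 to 8 rows; each row shifts and turns the commanded pose from where the row before left it; what a row does not reach is not made up. A row lasts 1/8 s, in which the tool goes at most 62.5 mm and 10.7 degrees, less where a joint would pass 70% of its speed; a pose out of reach is approached as far as the arm can. A call with a number of a shift or a turn outside -1 to 1 is refused whole. A call with a gripper value outside its range is refused whole. "grip" is the closure, from 0 (fully open) to 1 (shut), set as the call begins (left out, the last holds). The fingers move at their own pace and stop on an object; "force" is the grip in N (left out, the last holds). Time passes only in rows, so rows that do not move let the fingers close. It gives the time, the measured TCP pose, the force and the opening at its end, in the units of the state.
- robot.get_obs(): the state, without advancing time (a new reading comes with each control period).
- camera(name): name is "side" or "top" or "wrist"; returns the picture (420x560x3 uint8, red, green, blue); there is no depth.
- camera_model(name): a dict with "K" (3x3 intrinsics, pixels), "world_to_cam" (4x4, takes a point from world to camera coordinates); the wrist camera has in their place "tool_from_camera" (4x4, takes a point from camera to tool coordinates, whose origin is the TCP and whose axes are the flange's). Camera axes: x right, y up, looking along -z (the intrinsics and any distortion apply to the point x, -y, -z); pixel columns grow to the right and rows downward; lengths in m; the calibration is good to about 2 mm. The wrist camera is an equidistant fisheye: a pixel r from the principal point sees the ray r / f radians off the axis. A picture is of the moment at which its call begins: read the wrist's pose just before it. camera_model takes no time and is no camera call.
- robot.hand_in(): hands the job in, once; it reports no verdict.
The state is a dict: "time": time; "q": joint angles; "joint_velocities": joint speeds; "joint_torque": joint torques, N m; "position": TCP position; "tool_rot": TCP orientation; "ft_force": force on the tool from outside, world axes, zero at the start; "moment": the same for the moment, N m; "grip_width": finger opening in m.
Only numpy, scipy, OpenCV 4.12 (cv2) and the standard library are available. Lean on these libraries where they do the work, as an engineer would, in place of code of your own. Each camera call takes 0.05 s, during which the arm holds its last target.

## Task

Put the loose cover back on the dust extractor's filter box: tilt it, hook its yellow tongue under the yellow lip, lower the other edge until the cover lies flat in the bay, and let go of it. Only then start the machine on the control box: press the blue, then the yellow, then the green key, each fully down and fully released before the next. Do not press the red key, and leave the wood offcut, the can and the cork sanding block where they are.

Things in the scene. Friction and masses are not known exactly. Their poses are not given: they have to be found in the camera images.
- filter_box: fixed grey-green filter box, its bay open to the top over a pleated filter. Origin: on the bench under the middle of the bay; x runs from the yellow lip (-x, robot's side) to the dark fan housing, z up, turned about z only. Outside x -102 to +148 mm, y +-78 mm; side and far rims 86 mm high, fan housing (beyond x = 89 mm) 66 mm high. A seated cover has its x axis along the box's.
- bay (a point): middle of the bay at ledge height, 75 mm above the filter box's origin, same axes; a seated cover's origin lies within a few mm of it. The ledge runs all round the bay and carries the cover. Inside the rims the bay reaches from x = -90 mm (back wall of the slot under the lip) to +75 mm (far rim) and y = +-65 mm; the rims rise 11 mm above the ledge.
- lip_edge (a point): middle of the lower edge of the yellow lip, at (-74, 0, 89) mm in the filter box's frame, same axes. The lip spans the bay's full width over x = -102 to -74 mm, its underside 14 mm above the ledge, its top at 95 mm; the slot under it is 16 mm deep and open towards +x.
- cover: loose aluminium cover plate, 142 x 120 x 8 mm (x, y, z), 0.25 to 0.46 kg, lying flat. Origin: centre of its underside. Yellow tongue at its -x end. On top, across the middle, a black upright grip bar: 14 mm thick (x), 80 mm long (y), from 8 to 42 mm above the underside. With its tongue it is 7 mm shorter than the bay, so it cannot go in flat past the lip: tongue first, other end raised (12 degrees works).
- tongue (a point): middle of the lower edge of the tongue's tip, at (-87, 0, 0) mm in the cover's frame, same axes. The tongue is 100 mm wide (y), 5 mm thick, flush with the cover's underside, and stands 16 mm out from the plate's end.
- control_box: grey control box with a black top, 150 x 150 x 55 mm, fixed to the bench. Origin: centre of its underside. On its top four keys at (+-34, +-34) mm from its middle, in any order of colours. The control box may stand on either side of the filter box, the cover on the other.
- key_blue (a joint): blue spring key on the control box, value = how far it is pressed in m: 0 up, 0.008 fully down. It needs 1.5 N to start and 5 N to be fully down, and springs back when let go.
- key_blue_top (a point): centre of the top face of the blue key (round cap, 36 mm across, stands 8 mm above its aluminium collar of 52 mm diameter); pressed straight down. Collar top is 12 mm and unpressed key top 20 mm above the control box's top.
- key_yellow (a joint): yellow spring key on the control box, value = how far it is pressed in m: 0 up, 0.008 fully down. It needs 1.5 N to start and 5 N to be fully down, and springs back when let go.
- key_yellow_top (a point): centre of the top face of the yellow key (round cap, 36 mm across, stands 8 mm above its aluminium collar of 52 mm diameter); pressed straight down. Collar top is 12 mm and unpressed key top 20 mm above the control box's top.
- key_green (a joint): green spring key on the control box, value = how far it is pressed in m: 0 up, 0.008 fully down. It needs 1.5 N to start and 5 N to be fully down, and springs back when let go.
- key_green_top (a point): centre of the top face of the green key (round cap, 36 mm across, stands 8 mm above its aluminium collar of 52 mm diameter); pressed straight down. Collar top is 12 mm and unpressed key top 20 mm above the control box's top.
- key_red (a joint): red spring key on the control box, value = how far it is pressed in m: 0 up, 0.008 fully down. It needs 1.5 N to start and 5 N to be fully down, and springs back when let go.
- key_red_top (a point): centre of the top face of the red key (round cap, 36 mm across, stands 8 mm above its aluminium collar of 52 mm diameter); pressed straight down. Collar top is 12 mm and unpressed key top 20 mm above the control box's top.
- offcut: bystander: plank offcut 160 x 90 x 38 mm lying on the bench, origin at the centre of its underside
- can: bystander: red closed can, 84 mm diameter, 75 mm high, origin at the centre of its underside
- sanding_block: bystander: cork sanding block 60 x 110 x 30 mm, origin at the centre of its underside

How it is judged:
By the outcome, as a careful person would: the job done as asked, in the order asked, and still so for the second after the job is handed in, with the robot touching nothing.
It also fails if it takes over 61 s, if anything falls off the work surface, if the arm or the gripper's body presses on something with over 40 N, if the wrist force passes 120 N, or if a joint passes its speed limit or range.

## Working session

There is one attempt and no reset: what is moved stays moved. The work goes in short steps, Python scripts to look and compute and a tool call to move; the robot and the scene stay as the last step left them, time stands still between calls to the robot, and variables do not carry over. Pictures are saved under pics/ and viewed, and the job is handed in when it is done.

Besides the shell and the picture viewer there is one more tool, called after ">>>" in YAML: its name, and indented under it one key for each argument. drive_tool: Moves the arm, as the interface text tells. Shifts and turns lie within -1 to 1; 1 stands for 2.5 cm of shift or 6 degrees of turn. Its arguments: {"type":"object","properties":{"plan":{"type":"array","items":{"type":"array","items":{"type":"array","items":{"type":"number","minimum":-1,"maximum":1}}}},"grip":{"type":"number"},"force":{"type":"number"}},"required":["plan"]}

```bash
mkdir -p pics; ls; python3 - <<'E'
from rig import robot,camera,camera_model
import cv2
print(robot.get_obs())
for n in ["top","side","wrist"]:
    m=camera_model(n);print(n,m)
    cv2.imwrite(f"pics/{n}0.png",camera(n)[:,:,::-1])
E
```

```text
pics
{'time': 0.0, 'q': array([ 9.54483843e-01,  5.28470880e-01,  1.43387602e+00, -7.21523946e-06,
        1.18142914e+00, -1.78511244e-01]), 'joint_velocities': array([ 0.00082753, -0.000148  ,  0.0015774 ,  0.00065207, -0.00146947,
        0.00036968]), 'joint_torque': array([ 6.26167894e-04, -4.40042889e+01, -1.76592278e+01,  6.34091184e-02,
        5.80260472e-02, -1.54708255e-04]), 'position': array([0.26475004, 0.56578257, 0.40377669]), 'tool_rot': array([ 2.17155139e-01,  9.76136493e-01, -1.00790291e-03, -4.19444921e-04]), 'ft_force': array([ 0.79448581, -0.63085146, -0.26934642]), 'moment': array([-0.03124727,  0.00453728,  0.00896255]), 'grip_width': 0.08700827862882439}
top {'K': array([[476.77725809,   0.        , 283.41316568],
       [  0.        , 476.77725809, 210.58099985],
       [  0.        ,   0.        ,   1.        ]]), 'world_to_cam': array([[ 0.00544848, -0.99998228,  0.00239909,  0.00576087],
       [ 0.97612607,  0.00583942,  0.21712622, -0.60027491],
       [-0.21713638,  0.00115881,  0.97614059, -0.9779828 ],
       [ 0.        ,  0.        ,  0.        , 
[... 272 characters left out ...]
406339,  0.67712661,  0.67455635, -0.2217282 ],
       [-0.24643486, -0.62818393,  0.73800732, -1.03840224],
       [ 0.        ,  0.        ,  0.        ,  1.        ]])}
wrist {'K': array([[325.1922621 ,   0.        , 280.55154208],
       [  0.        , 325.1922621 , 212.9417327 ],
       [  0.        ,   0.        ,   1.        ]]), 'tool_from_camera': array([[-1.86122711e-03,  9.58820715e-01,  2.84005939e-01,
         7.86453624e-02],
       [ 9.99998260e-01,  1.74854358e-03,  6.50282439e-04,
         2.59942359e-04],
       [ 1.26907514e-04,  2.84006655e-01, -9.58822300e-01,
         2.06361315e-02],
       [ 0.00000000e+00,  0.00000000e+00,  0.00000000e+00,
         1.00000000e+00]])}
```

View pics/top0.png

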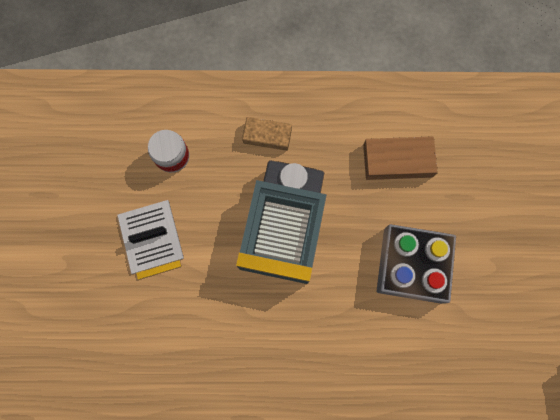

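View pics/side0.png

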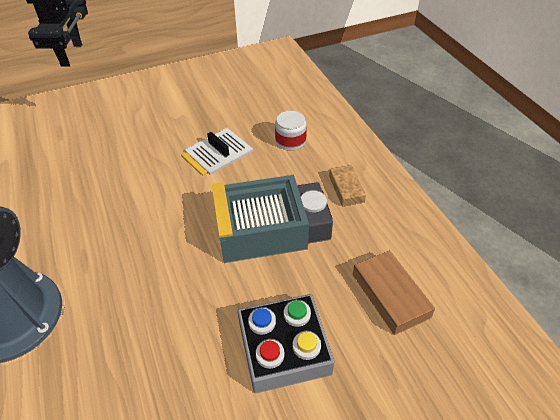

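View pics/wrist0.png

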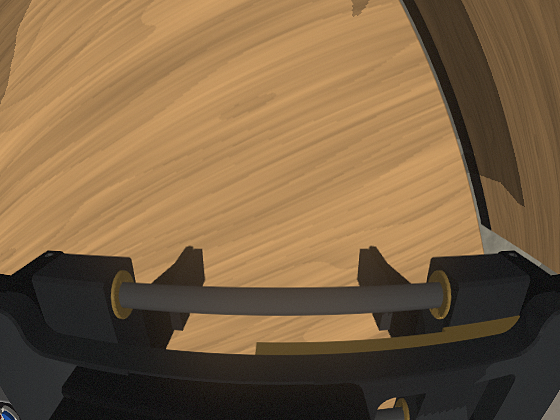

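The top picture shows the cover at about (150,238), the box at about (283,235) and the control box at about (417,265). I'll enlarge these to get accurate corner positions.

```bash
python3 - <<'E'
import cv2
t=cv2.imread("pics/top0.png");s=cv2.imread("pics/side0.png")
def c(im,x,y,w,h,k,n): cv2.imwrite(n,cv2.resize(im[y:y+h,x:x+w],None,fx=k,fy=k,interpolation=cv2.INTER_CUBIC))
c(t,110,190,80,95,6,"pics/c1.png")
c(t,230,150,110,140,4,"pics/c2.png")
c(t,370,215,95,95,6,"pics/c3.png")
c(s,175,120,90,60,8,"pics/c4.png")
c(s,200,165,140,105,5,"pics/c5.png")
E
```

```text
(no output)
```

View pics/c1.png

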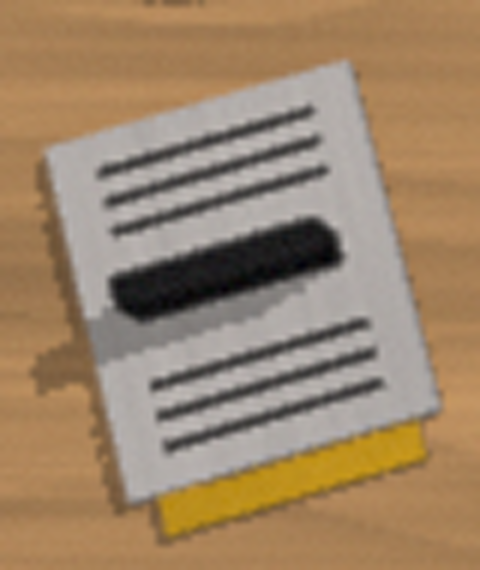

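View pics/c2.png

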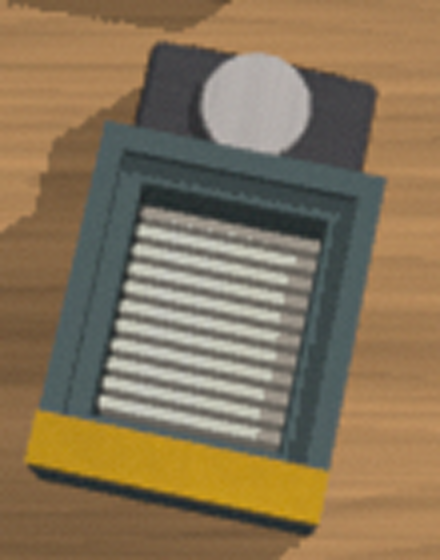

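View pics/c3.png

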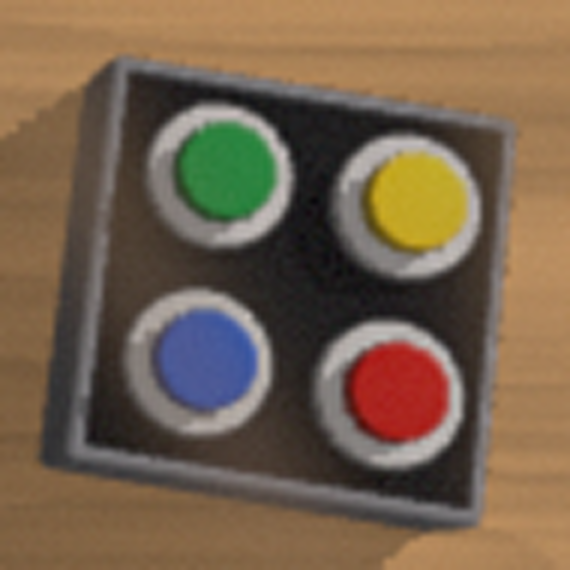

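View pics/c4.png

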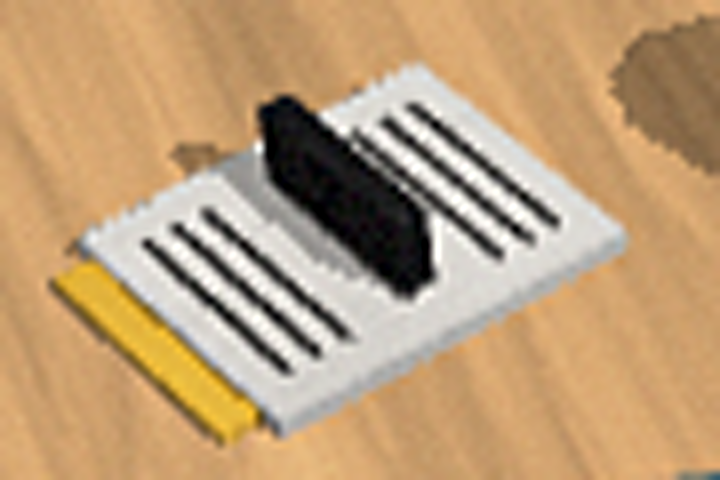

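View pics/c5.png

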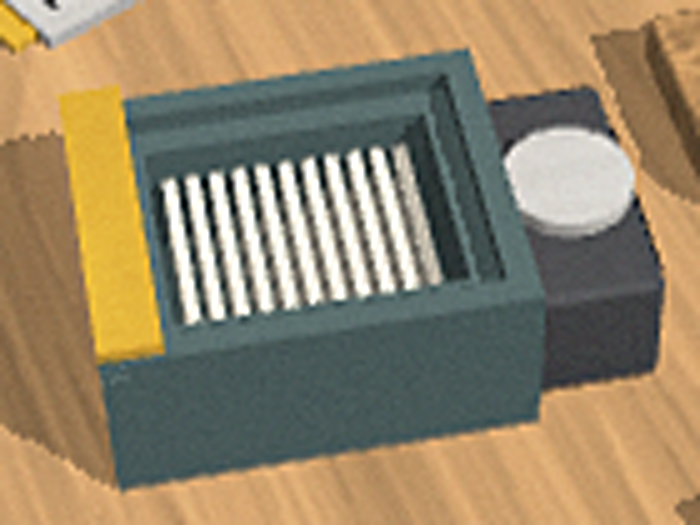

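```bash
cat > h.py <<'E'
import numpy as np
from scipy.optimize import least_squares
from scipy.spatial.transform import Rotation as R
from rig import camera_model
CM={n:camera_model(n) for n in("top","side")}
def proj(n,P):
    m=CM[n];P=np.atleast_2d(P);c=P@m["world_to_cam"][:3,:3].T+m["world_to_cam"][:3,3]
    return np.c_[m["K"][0,0]*c[:,0]/-c[:,2]+m["K"][0,2], m["K"][1,1]*-c[:,1]/-c[:,2]+m["K"][1,2]]
def un(l,k,o): return (np.array(l,float)+.5)/k-.5+np.array(o)
def fit(obs,x0):  # obs list (cam, P_local(mm) , px)
    def f(p,cams=None):
        r=[]
        c,s=np.cos(p[2]),np.sin(p[2])
        for n,P,u in obs:
            P=np.array(P)/1000.
            W=np.c_[p[0]+c*P[:,0]-s*P[:,1],p[1]+s*P[:,0]+c*P[:,1],P[:,2]]
            r.append((proj(n,W)-u).ravel())
        return np.concatenate(r)
    s=least_squares(f,x0,loss="soft_l1")
    return s.x,f(s.x)
E
python3 - <<'E'
from h import *
np.set_printoptions(precision=4,suppress=True)
T,S="top","side"
cp=[(71,60,8),(71,-60,8),(-71,-60,8),(-71,60,8)]
cov=[(T,cp,un([(45,148),(350,62),(440,410),(127,500)],6,(110,190))),(S,cp,un([(418,63),(628,240),(280,425),(82,238)],8,(175,120)))]
bt=[(89,78,86),(89,-78,86),(-74,78,95),(-74,-78,95),(-102,-78,95),(-102,78,95)]
box=[(T,bt,un([(106,123),(385,178),(40,410),(330,468),(318,527),(27,465)],4,(230,150))),
(S,bt+[(-102,-78,0),(89,-78,0)],un([(470,50),(543,297),(120,87),(163,353),(97,360),(60,95),(122,490),(538,420)],5,(200,165)))]
kt=[(34,34,75),(34,-34,75),(-34,34,75),(-34,-34,75)]
kb=[(75,75,55),(75,-75,55),(-75,-75,55),(-75,75,55)]
ctl=[(T,kt+kb,un([(228,170),(418,201),(207,358),(400,392),(120,60),(515,123),(478,520),(72,458)],6,(370,215))),
(S,kt,np.array([(297,311),(307,343),(262,318),(270,351)],float)-.5)]
for n,o,x0 in(("cover",cov,(.5,.3,.2)),("box",box,(.55,0,-.2)),("ctl",ctl,(.5,-.25,-.1))):
    for sub in (o,o[:1],o[1:]):
        x,r=fit(sub,x0);print(n,x,np.degrees(x[2]),np.abs(r).max())
    x,r=fit(o,x0);print(r.reshape(-1,2).tolist()if 0 else r.round(1))
    if n=="ctl":
        c,s=np.cos(x[2]),np.sin(x[2])
        for k,P in zip("gybr",kt):print(k,x[0]+(c*P[0]-s*P[1])/1e3,x[1]+(s*P[0]+c*P[1])/1e3)
E
```

```text
cover [0.5525 0.3135 0.2977] 17.0579517120225 1.348635138246749
cover [0.5522 0.3145 0.2969] 17.01290308778759 0.37706706784564403
cover [0.5524 0.3101 0.2964] 16.982892544557536 0.5494523914574643
[ 0.6 -0.2  0.3 -0.4  0.3 -0.1  0.6  0.3 -0.  -0.5 -0.2 -1.3 -0.4 -0.7
 -0.8 -0.6]
box [ 0.5614  0.0093 -0.199 ] -11.399248715826763 1.8845615076967022
box [ 0.561   0.0105 -0.1972] -11.297457761088358 0.9407948986821566
box [ 0.5615  0.0076 -0.2011] -11.521895264542353 1.3902282576485163
[ 0.4 -0.6  1.1 -0.2 -0.1  0.1  0.8  0.8  1.2 -0.6  0.1 -0.5 -0.6 -0.7
  0.4 -0.3 -0.5 -0.4 -0.1 -1.9 -0.3 -1.1 -0.8 -0.2 -0.8  0.2  0.4 -0. ]
ctl [ 0.4897 -0.2863 -0.159 ] -9.10718702920775 2.0768972488000372
ctl [ 0.4899 -0.2848 -0.1597] -9.151025855954895 1.68439622892663
ctl [ 0.489  -0.2887 -0.1647] -9.43495752240935 0.4580660758654176
[ 0.6  0.1  0.6  0.1  0.6  0.3  0.6 -0.  -0.3 -1.4  1.9 -0.9  2.1  1.7
 -0.4  0.4  0.1 -1.7 -0.2 -1.5 -0.3 -1.  -0.3 -1. ]
g 0.5286740690687217 -0.25808411479510945
y 0.5179108981990082 -0.32522690407906274
b 0.4615312797847684 -0.24732094392539594
r 0.45076810891505487 -0.3144637332093492
```

>>> drive_tool:
  plan:
    - [[0.96,-0.84,-0.4,0,0,-0.67],[0.96,-0.84,-0.4,0,0,-0.67],[0.96,-0.84,-0.4,0,0,-0.67],[0.96,-0.84,-0.4,0,0,-0.67],[0.96,-0.84,-0.4,0,0,-0.67],[0.96,-0.84,-0.4,0,0,-0.67],[0.96,-0.84,-0.4,0,0,-0.67],[0.96,-0.84,-0.4,0,0,-0.67]]

```text
time: 1.15
position: [0.4576, 0.3973, 0.3242]
tool_rot: [0.48, 0.877, -0.0, -0.0]
ft_force: [1.3, 1.0, 0.3]
grip_width: 0.0869
```

>>> drive_tool:
  plan:
    - [[0.96,-0.84,-0.5,0,0,-0.66],[0.96,-0.84,-0.5,0,0,-0.66],[0.96,-0.84,-0.5,0,0,-0.66],[0.95,-0.84,-0.5,0,0,-0.66],[0,0,0,0,0,0],[0,0,0,0,0,0]]
  grip: 0.3

```text
time: 1.9
position: [0.5522, 0.3142, 0.2746]
tool_rot: [0.595, 0.803, -0.0, -0.001]
ft_force: [0.6, -0.1, -0.4]
grip_width: 0.0609
```

```bash
cat >> h.py <<'E'
def tool(o):
    M=R.from_quat(o["tool_rot"]).as_matrix();p=o["position"]
    return p,M,p+M[:,2]*.164
E
python3 - <<'E'
from h import *
from rig import robot,camera
import cv2
np.set_printoptions(precision=4,suppress=True)
for i in range(3):
    o=robot.get_obs();p,M,g=tool(o);print(o["time"],p,g,np.degrees(np.arctan2(M[1,1],M[0,1])),M[:,2],o["grip_width"],o["ft_force"])
    im=camera(["wrist","side","top"][i]);cv2.imwrite(f"pics/a{i}.png",im[:,:,::-1])
E
```

```text
1.9 [0.5522 0.3142 0.2746] [0.552  0.3142 0.1106] 16.93017171483244 [-0.0013  0.     -1.    ] 0.06094155908050576 [ 0.6361 -0.1411 -0.3536]
1.95 [0.552  0.3146 0.2748] [0.5518 0.3146 0.1108] 16.976580700711416 [-0.0007  0.0001 -1.    ] 0.06087343085930742 [ 0.0745 -0.7249  0.4096]
2.0 [0.5519 0.3148 0.2751] [0.5518 0.3148 0.1111] 16.997446228554036 [-0.0003  0.0002 -1.    ] 0.06110832107025521 [ 0.0133 -0.4811  1.0094]
```

View pics/a0.png

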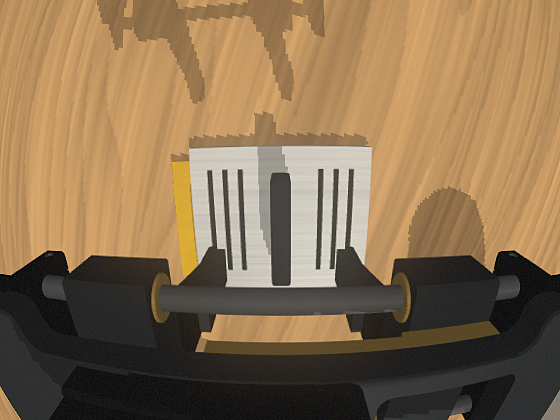

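View pics/a1.png

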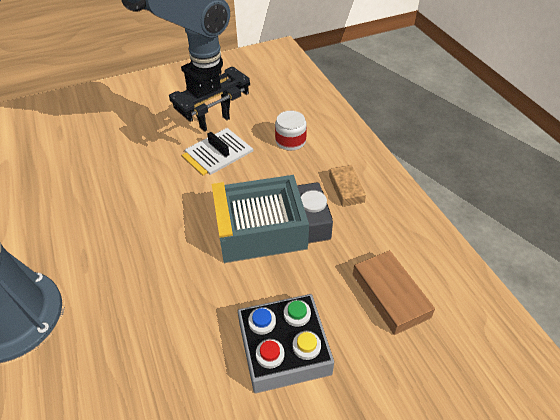

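```bash
cat >> h.py <<'E'
WM=camera_model("wrist")
def wproj(o,P):
    p,M,g=tool(o);T=WM["tool_from_camera"]
    t=(np.atleast_2d(P)-p)@M
    c=(t-T[:3,3])@T[:3,:3]; v=np.c_[c[:,0],-c[:,1],-c[:,2]]
    th=np.arctan2(np.hypot(v[:,0],v[:,1]),v[:,2]);ph=np.arctan2(v[:,1],v[:,0])
    return np.c_[WM["K"][0,0]*th*np.cos(ph)+WM["K"][0,2],WM["K"][1,1]*th*np.sin(ph)+WM["K"][1,2]]
def loc(x,y,yaw,P):
    P=np.atleast_2d(P)/1000.;c,s=np.cos(yaw),np.sin(yaw)
    return np.c_[x+c*P[:,0]-s*P[:,1],y+s*P[:,0]+c*P[:,1],P[:,2]]
E
python3 - <<'E'
from h import *
from rig import robot
o=robot.get_obs()
print(wproj(o,loc(.5525,.3135,np.radians(17),[(71,60,8),(-71,60,8),(0,40,42),(0,-40,42),(-87,50,5)])))
print(o["position"])
E
```

```text
[[372.7055704  147.51471915]
 [189.65349097 147.77283589]
 [281.35011556 180.08038183]
 [281.44779403 286.66615749]
 [172.32680453 160.65506085]]
[0.55186687 0.31489685 0.27516456]
```

>>> drive_tool:
  plan:
    - [[0,-0.04,-0.8,0,0,0],[0,0,-0.8,0,0,0],[0,0,-0.8,0,0,0],[0,0,-0.6,0,0,0],[0,0,-0.24,0,0,0],[0,0,0,0,0,0],[0,0,0,0,0,0]]

```text
time: 2.92
position: [0.553, 0.3132, 0.1943]
tool_rot: [0.595, 0.803, 0.001, 0.0]
ft_force: [0.8, 0.2, -0.3]
grip_width: 0.061
```

>>> drive_tool:
  plan:
    - [[0,0,0,0,0,0],[0,0,0,0,0,0],[0,0,0,0,0,0],[0,0,0,0,0,0],[0,0,0,0,0,0],[0,0,0,0,0,0]]
  grip: 1
  force: 45

```text
time: 3.68
position: [0.5526, 0.3131, 0.1937]
tool_rot: [0.595, 0.803, -0.0, -0.0]
ft_force: [0.4, -1.0, 0.3]
grip_width: 0.0139
```

```bash
cat >> h.py <<'E'
BX,BY,BYAW=.5612,.0093,np.radians(-11.4)
def tgt(tx,tz,tilt,ty=0,h=.194):
    Rz=R.from_euler("z",BYAW).as_matrix();C=Rz@R.from_euler("y",-tilt,degrees=True).as_matrix()
    tip=np.array([BX,BY,0])+Rz@np.array([tx,ty,tz])/1000
    org=tip-C@np.array([-.087,0,0])
    # tool: z=-Cz, y=Cx, x = y×z
    return org+C[:,2]*h, np.c_[C[:,1],C[:,0],-C[:,2]]
def delta(p0,M0,p1,M1):
    return (p1-p0)/.025, np.degrees(R.from_matrix(M1@M0.T).as_rotvec())/6
E
python3 - <<'E'
from h import *
from rig import robot
np.set_printoptions(precision=3,suppress=True)
o=robot.get_obs();p,M,g=tool(o)
print(p,M)
seq=[("flat above",tgt(-68,130,0)),("above",tgt(-68,130,12)),("pre",tgt(-68,79,12)),("in",tgt(-86.5,77,12)),("mid",tgt(-86.5,76,6)),("flat",tgt(-86.5,75,0))]
a=(p,M)
for n,b in seq:
    print(n,b[0],*delta(*a,*b));a=b
E
```

```text
[0.553 0.313 0.194] [[-0.291  0.957 -0.   ]
 [ 0.957  0.291 -0.   ]
 [-0.    -0.    -1.   ]]
flat above [0.58  0.006 0.324] [  1.088 -12.3     5.212] [ 0.    -0.002 -4.719]
above [0.538 0.014 0.338] [-1.656  0.334  0.554] [-0.395 -1.961  0.   ]
pre [0.538 0.014 0.287] [ 0.    0.   -2.04] [0. 0. 0.]
in [0.52  0.018 0.285] [-0.725  0.146 -0.08 ] [0. 0. 0.]
mid [0.541 0.013 0.278] [ 0.842 -0.17  -0.273] [ 0.198  0.98  -0.   ]
flat [0.562 0.009 0.269] [ 0.814 -0.164 -0.361] [ 0.198  0.98  -0.   ]
```

>>> drive_tool:
  plan:
    - [[0,0,0.3,0,0,0],[0,0,0.7,0,0,0],[0,0,0.8,0,0,0],[0,0,0.8,0,0,0],[0,0,0.8,0,0,0],[0,0,0.8,0,0,0],[0,0,0.7,0,0,0],[0,-0.3,0.3,0,0,0]]

```text
time: 4.68
position: [0.5528, 0.3058, 0.3258]
tool_rot: [0.595, 0.804, 0.001, 0.001]
ft_force: [-0.5, -0.4, -3.1]
grip_width: 0.0139
```

>>> drive_tool:
  plan:
    - [[0.1,-0.7,0,0,0,-0.36],[0.1,-0.9,0,0,0,-0.36],[0.1,-0.9,0,0,0,-0.36],[0.1,-0.9,0,0,0,-0.36],[0.1,-0.9,0,0,0,-0.36],[0.1,-0.9,0,0,0,-0.36],[0.1,-0.9,0,0,0,-0.36],[0.1,-0.9,0,0,0,-0.36]]

```text
time: 5.68
position: [0.5726, 0.1282, 0.3231]
tool_rot: [0.711, 0.704, -0.001, -0.0]
ft_force: [-0.1, -0.7, -2.8]
grip_width: 0.0136
```

>>> drive_tool:
  plan:
    - [[0.1,-0.9,0,0,0,-0.36],[0.1,-0.9,0,0,0,-0.36],[0.1,-0.9,0,0,0,-0.36],[0,-0.9,0,0,0,-0.36],[0,-0.9,0,0,0,-0.36],[0,-0.5,0,0,0,0],[0,0,0,0,0,0],[0,0,0,0,0,0]]

```text
time: 6.68
position: [0.58, 0.0058, 0.3236]
tool_rot: [0.773, 0.635, -0.0, -0.0]
ft_force: [0.3, -0.1, -3.1]
grip_width: 0.0138
```

```bash
cat > st.py <<'E'
from h import *
from rig import robot,camera
import cv2,sys
np.set_printoptions(precision=3,suppress=True)
def go(seq,pics=()):
    o=robot.get_obs();p,M,g=tool(o);a=(p,M)
    print(o["time"],p,o["ft_force"],o["grip_width"])
    for b in seq: print(b[0],*delta(*a,*b));a=b
    for c,n in pics: cv2.imwrite(f"pics/{n}.png",camera(c)[:,:,::-1])
E
python3 - <<'E'
from st import *
go([tgt(-68,130,12),tgt(-68,79,12),tgt(-86.5,77,12)],[("top","b_top"),("side","b_side")])
E
```

```text
6.675 [0.58  0.006 0.324] [ 0.315 -0.076 -3.096] 0.01377661002054818
[0.538 0.014 0.338] [-1.662  0.323  0.569] [-0.397 -1.966 -0.039]
[0.538 0.014 0.287] [ 0.    0.   -2.04] [0. 0. 0.]
[0.52  0.018 0.285] [-0.725  0.146 -0.08 ] [0. 0. 0.]
```

View pics/b_side.png

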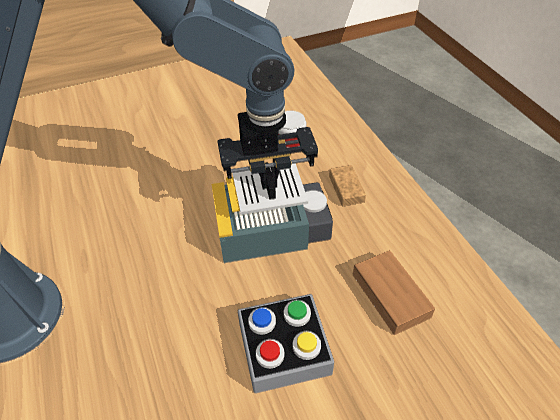

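>>> drive_tool:
  plan:
    - [[-0.42,0.08,0.14,-0.1,-0.49,-0.01],[-0.42,0.08,0.14,-0.1,-0.49,-0.01],[-0.42,0.08,0.14,-0.1,-0.49,-0.01],[-0.4,0.08,0.14,-0.1,-0.49,-0.01],[0,0,-0.5,0,0,0],[0,0,-0.6,0,0,0],[0,0,-0.4,0,0,0],[0,0,0,0,0,0]]

```text
time: 7.78
position: [0.5386, 0.0135, 0.2985]
tool_rot: [0.77, 0.63, 0.065, 0.08]
ft_force: [0.5, 0.2, -2.6]
grip_width: 0.014
```

```bash
python3 - <<'E'
from st import *
go([tgt(-68,79,12),tgt(-86.5,77,12)],[("side","d_side")])
im=cv2.imread("pics/d_side.png");cv2.imwrite("pics/d_c.png",cv2.resize(im[120:270,190:350],None,fx=5,fy=4.9)[:600])
E
```

```text
7.775 [0.539 0.014 0.299] [ 0.517  0.194 -2.577] 0.013950072621733329
[0.538 0.014 0.287] [-0.006  0.015 -0.467] [ 0.002 -0.035  0.002]
[0.52  0.018 0.285] [-0.725  0.146 -0.08 ] [0. 0. 0.]
```

View pics/d_c.png

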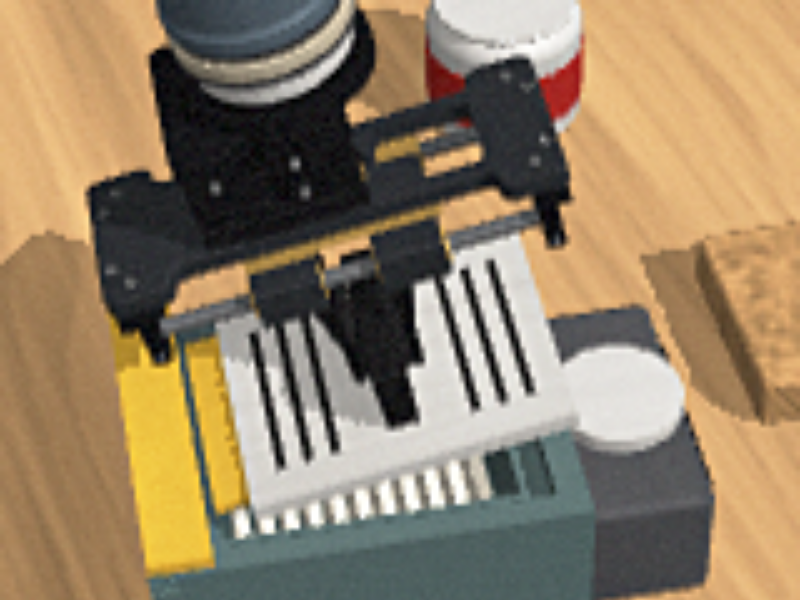

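The tongue is level and parallel just ahead of the lip, with the far end raised above the rim. Next I lower and insert.

>>> drive_tool:
  plan:
    - [[0,0,-0.25,0,-0.02,0],[0,0,-0.22,0,0,0],[-0.15,0.03,-0.02,0,0,0],[-0.15,0.03,-0.02,0,0,0],[-0.15,0.03,-0.02,0,0,0],[-0.14,0.03,-0.01,0,0,0],[-0.14,0.03,-0.01,0,0,0],[0,0,0,0,0,0]]

```text
time: 8.82
position: [0.52, 0.0174, 0.2865]
tool_rot: [0.77, 0.63, 0.067, 0.082]
ft_force: [1.0, -0.1, -3.3]
grip_width: 0.0135
```

```bash
python3 - <<'E'
from st import *
go([tgt(-86.5,77,12),tgt(-86.5,76.5,6),tgt(-86.5,75.5,0)],[("side","e_side")])
im=cv2.imread("pics/e_side.png");cv2.imwrite("pics/e_c.png",cv2.resize(im[150:270,190:350],None,fx=5,fy=5))
E
```

```text
8.825 [0.52  0.017 0.286] [ 0.973 -0.089 -3.328] 0.01346744325736169
[0.52  0.018 0.285] [ 0.01   0.005 -0.066] [0.008 0.014 0.001]
[0.541 0.013 0.279] [ 0.842 -0.17  -0.253] [ 0.198  0.98  -0.   ]
[0.562 0.009 0.27 ] [ 0.814 -0.164 -0.361] [ 0.198  0.98  -0.   ]
```

View pics/e_c.png

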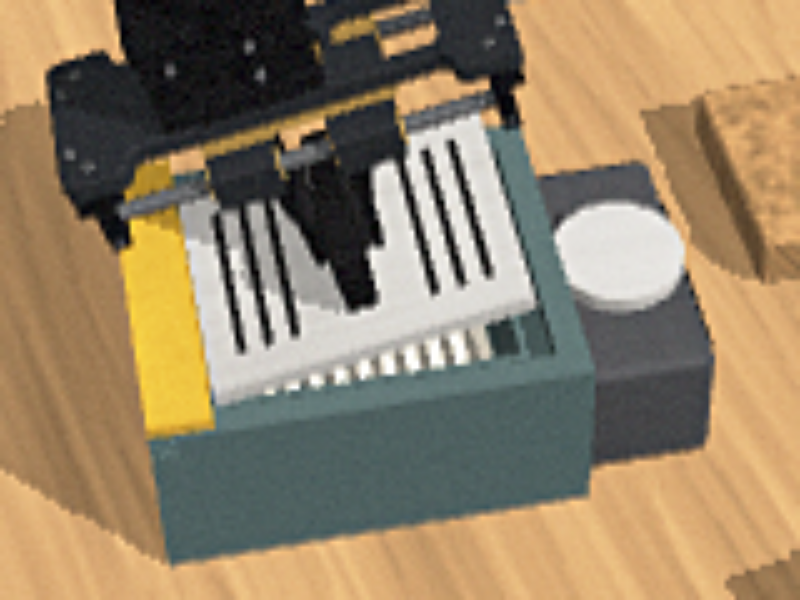

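The tongue is under the lip with no contact force, so I lower the far edge.

>>> drive_tool:
  plan:
    - [[0.21,-0.04,-0.09,0.05,0.25,0],[0.21,-0.04,-0.07,0.05,0.25,0],[0.21,-0.04,-0.08,0.05,0.25,0],[0.21,-0.04,-0.08,0.05,0.25,0],[0.21,-0.04,-0.08,0.05,0.25,0],[0,0,0,0,0,0]]

```text
time: 9.62
position: [0.5473, 0.0121, 0.2763]
tool_rot: [0.773, 0.633, 0.024, 0.03]
ft_force: [-1.0, -0.3, -2.7]
grip_width: 0.0137
```

>>> drive_tool:
  plan:
    - [[0.21,-0.04,-0.09,0.05,0.25,0],[0.21,-0.04,-0.09,0.05,0.25,0],[0.2,-0.04,-0.09,0.05,0.25,0],[0,0,0,0,0,0],[0,0,0,0,0,0]]

```text
time: 10.25
position: [0.5621, 0.0093, 0.2696]
tool_rot: [0.774, 0.633, -0.001, -0.001]
ft_force: [0.4, 0.1, -2.6]
grip_width: 0.0134
```

```bash
python3 - <<'E'
from st import *
go([tgt(-86.5,75,0)],[("side","f_side"),("top","f_top")])
im=cv2.imread("pics/f_side.png");cv2.imwrite("pics/f_c.png",cv2.resize(im[150:270,190:350],None,fx=5,fy=5))
E
```

```text
10.25 [0.562 0.009 0.27 ] [ 0.386  0.071 -2.633] 0.013443404529425114
[0.562 0.009 0.269] [-0.015 -0.004 -0.025] [ 0.003 -0.025  0.   ]
```

View pics/f_c.png

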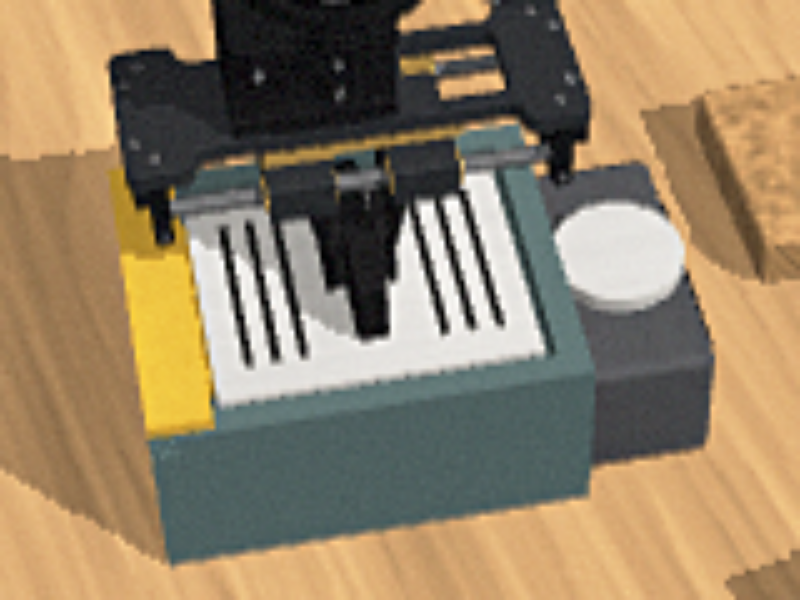

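>>> drive_tool:
  plan:
    - [[0,0,-0.03,0,0,0],[0,0,-0.02,0,0,0],[0,0,0,0,0,0]]

```text
time: 10.72
position: [0.562, 0.0093, 0.2687]
tool_rot: [0.774, 0.633, -0.001, -0.001]
ft_force: [-1.6, 0.0, 0.1]
grip_width: 0.0133
```

The bench-side load has gone, so the ledge is carrying the cover. I'll release it.

>>> drive_tool:
  plan:
    - [[0,0,0,0,0,0],[0,0,0,0,0,0],[0,0,0,0,0,0],[0,0,0,0,0,0]]
  grip: 0.45

```text
time: 11.22
position: [0.5623, 0.0093, 0.2685]
tool_rot: [0.774, 0.633, -0.001, -0.0]
ft_force: [0.7, 0.1, 0.3]
grip_width: 0.044
```

>>> drive_tool:
  plan:
    - [[0,0,0.4,0,0,0],[0,0,0.8,0,0,0],[0,0,0.9,0,0,0],[0,0,0.9,0,0,0],[0,-0.5,0.5,0,0,0],[-0.4,-0.95,0,0,0,0],[-0.4,-0.95,0,0,0,0],[-0.4,-0.95,0,0,0,0]]

```text
time: 12.22
position: [0.5317, -0.0758, 0.3561]
tool_rot: [0.774, 0.633, -0.001, -0.0]
ft_force: [0.5, -0.5, 0.2]
grip_width: 0.048
```

>>> drive_tool:
  plan:
    - [[-0.4,-0.95,0,0,0,0],[-0.4,-0.95,0,0,0,0],[-0.4,-0.95,0,0,0,0],[-0.4,-0.95,0,0,0,0],[-0.4,-0.95,0,0,0,0],[-0.4,-0.95,0,0,0,0],[-0.4,-0.95,0,0,0,0],[0,0,0,0,0,0]]
  grip: 1
  force: 20

```text
time: 13.22
position: [0.4615, -0.2427, 0.3561]
tool_rot: [0.775, 0.632, -0.001, -0.0]
ft_force: [1.0, 0.4, -0.9]
grip_width: 0.0005
```

```bash
python3 - <<'E'
from st import *
go([],[("side","g_side"),("top","g_top"),("wrist","g_w")])
o=robot.get_obs();print(tool(o)[1])
im=cv2.imread("pics/g_side.png");cv2.imwrite("pics/g_c.png",cv2.resize(im[150:270,190:350],None,fx=5,fy=5))
im=cv2.imread("pics/g_top.png");cv2.imwrite("pics/g_t.png",cv2.resize(im[150:290,220:350],None,fx=4,fy=4))
E
```

```text
13.225 [ 0.462 -0.243  0.356] [ 0.968  0.387 -0.903] 0.000519774421702816
[[ 0.198  0.98  -0.003]
 [ 0.98  -0.198  0.   ]
 [-0.    -0.003 -1.   ]]
```

View pics/g_c.png

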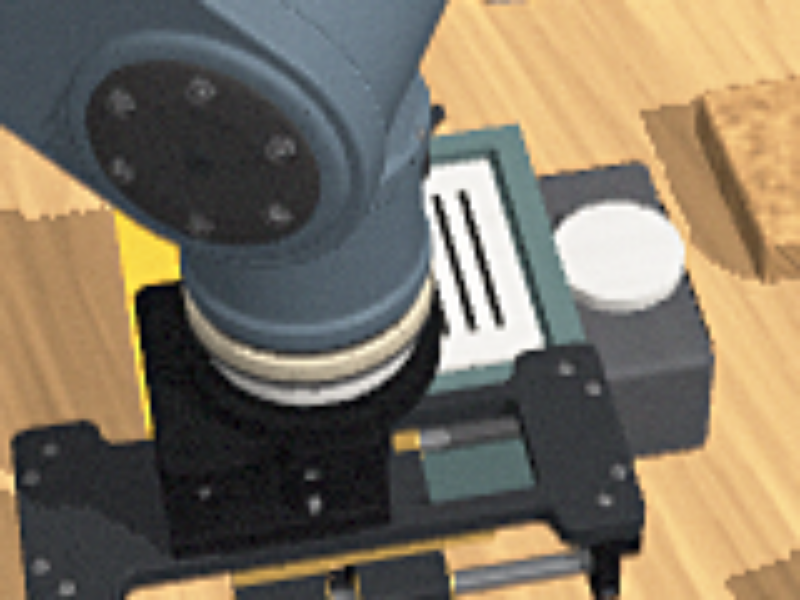

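View pics/g_t.png

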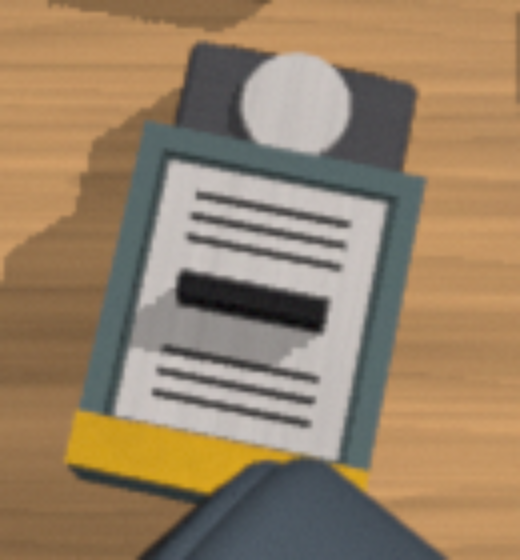

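View pics/g_w.png

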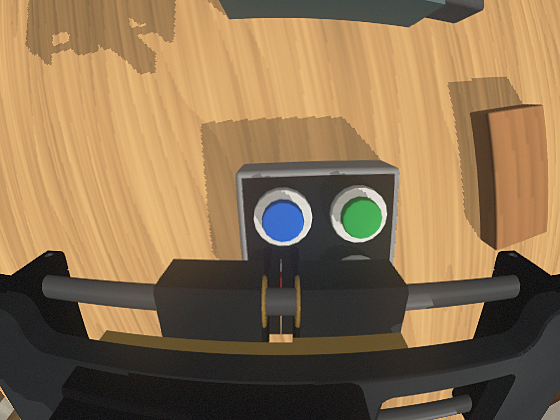

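The cover lies flat inside the rims with its tongue under the lip. In the wrist view the blue key is at (283,220) and green at (362,218). I'll check these against the fitted positions.

```bash
python3 - <<'E'
from st import *
o=robot.get_obs();K={"b":(.4615,-.2473),"g":(.5287,-.2581),"y":(.5179,-.3252)}
for n,(x,y) in K.items(): print(n,wproj(o,[(x,y,.075)]))
im=cv2.imread("pics/g_w.png");cv2.imwrite("pics/g_wc.png",cv2.resize(im[170:270,230:410],None,fx=4,fy=4,interpolation=cv2.INTER_CUBIC))
# invert: find xy at z=.075 for observed
for u in((283,221),(362,218.5)):
    print(least_squares(lambda q:(wproj(o,[(q[0],q[1],.075)])-u).ravel(),(.48,-.25)).x)
E
```

```text
b [[283.192 222.12 ]]
g [[362.472 218.846]]
y [[358.823 288.119]]
[ 0.462 -0.246]
[ 0.528 -0.258]
```

View pics/g_wc.png

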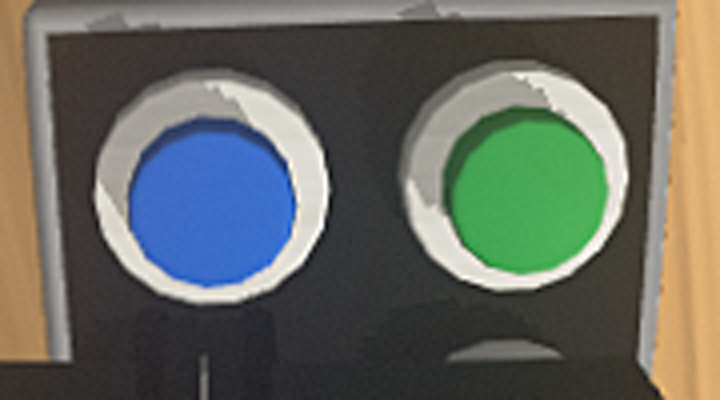

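>>> drive_tool:
  plan:
    - [[0,-0.17,-0.9,0,0,0],[0,0,-0.9,0,0,0],[0,0,-0.9,0,0,0],[0,0,-0.8,0,0,0],[0,0,-0.26,0,0,0],[0,0,0,0,0,0],[0,0,0,0,0,0]]

```text
time: 14.25
position: [0.4626, -0.245, 0.2627]
tool_rot: [0.774, 0.634, -0.001, 0.0]
ft_force: [-0.1, 0.5, -0.2]
grip_width: 0.0008
```

>>> drive_tool:
  plan:
    - [[0,0,-0.2,0,0,0],[0,0,-0.16,0,0,0],[0,0,-0.1,0,0,0],[0,0,0,0,0,0]]

```text
time: 14.75
position: [0.4627, -0.2452, 0.2533]
tool_rot: [0.774, 0.633, -0.001, 0.001]
ft_force: [-2.1, 3.3, 22.5]
grip_width: 0.0005
```

```bash
python3 - <<'E'
from st import *
for i in range(2):
    go([],[("side","k1_side")])
print(robot.get_obs()["joint_torque"],robot.get_obs()["moment"])
go([],[("wrist","k1_w")])
im=cv2.imread("pics/k1_side.png");cv2.imwrite("pics/k1_c.png",cv2.resize(im[240:390,220:350],None,fx=4,fy=4,interpolation=cv2.INTER_CUBIC))
E
```

```text
14.75 [ 0.463 -0.245  0.253] [-2.141  3.287 22.461] 0.0005188763676148663
14.8 [ 0.463 -0.245  0.253] [-1.407  2.021 22.819] 0.0003460946665945221
[ -0.896 -29.243  -7.674  -0.177  -0.917   0.002] [0.466 0.383 0.055]
14.85 [ 0.463 -0.245  0.253] [-2.074  2.536 22.672] 0.00036688944820409733
```

View pics/k1_c.png

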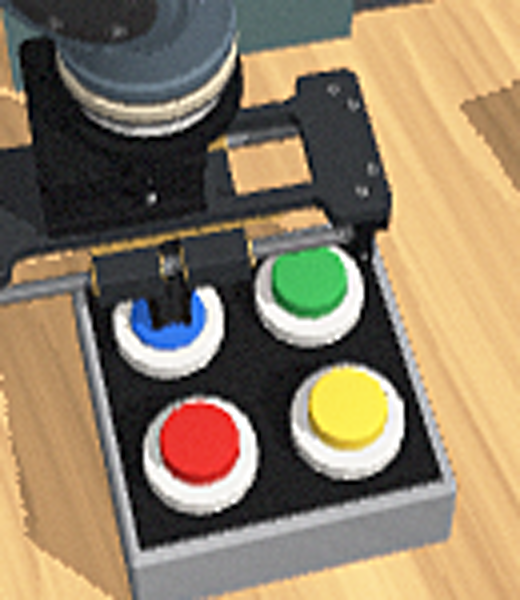

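View pics/k1_w.png

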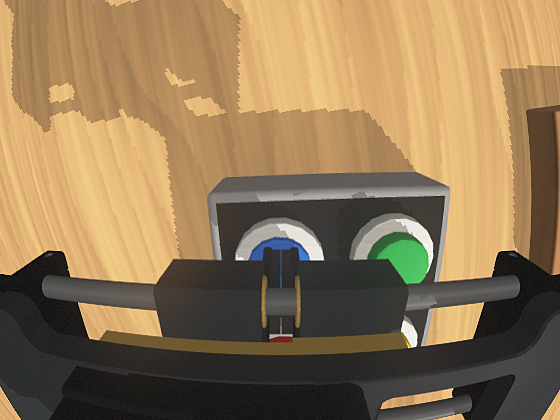

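```bash
python3 - <<'E'
from st import *
im=cv2.imread("pics/k1_side.png");im0=cv2.imread("pics/side0.png")
def cr(im,z=None):
    c=cv2.resize(im[290:345,235:325],None,fx=8,fy=8,interpolation=cv2.INTER_CUBIC)
    return c
a=np.vstack([cr(im0),cr(im)])
a=cv2.resize(a,None,fx=.68,fy=.68)
cv2.imwrite("pics/k1_cmp.png",a)
t=np.linspace(0,2*np.pi,60)
for z in(.075,.067): 
    q=proj("side",np.c_[.4615+.018*np.cos(t),-.2473+.018*np.sin(t),0*t+z]);print(z,q.min(0),q.max(0))
E
```

```text
0.075 [251.463 308.088] [270.838 325.212]
0.067 [251.708 310.319] [270.962 327.394]
```

View pics/k1_cmp.png

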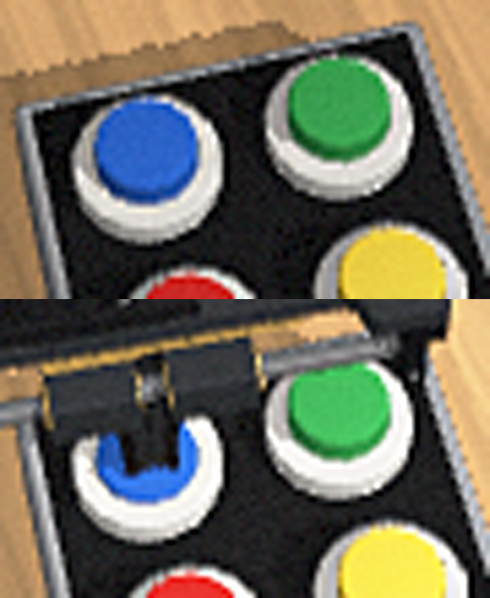

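Blue is flush with its collar at 22 N, so it is fully down. I'll release it and move on to yellow.

>>> drive_tool:
  plan:
    - [[0,0,0.6,0,0,0],[0,0,0.7,0,0,0],[0,0,0.1,0,0,0],[0,0,0,0,0,0]]

```text
time: 15.4
position: [0.462, -0.2449, 0.2852]
tool_rot: [0.774, 0.633, -0.001, -0.001]
ft_force: [0.4, -0.1, -0.3]
grip_width: 0.0005
```

>>> drive_tool:
  plan:
    - [[0.44,-0.64,0,0,0,0],[0.44,-0.64,0,0,0,0],[0.44,-0.64,0,0,0,0],[0.44,-0.64,0,0,0,0],[0.45,-0.64,0,0,0,0],[0,0,0,0,0,0],[0,0,0,0,0,0]]

```text
time: 16.27
position: [0.5167, -0.3242, 0.2845]
tool_rot: [0.774, 0.633, -0.001, -0.002]
ft_force: [-0.4, 0.7, -0.5]
grip_width: 0.0003
```

```bash
python3 - <<'E'
from st import *
go([],[("side","k2_side")])
im=cv2.imread("pics/k2_side.png");cv2.imwrite("pics/k2_c.png",cv2.resize(im[240:390,220:350],None,fx=4,fy=4,interpolation=cv2.INTER_CUBIC))
E
```

```text
16.275 [ 0.517 -0.324  0.284] [-0.376  0.706 -0.537] 0.00025171724544362895
```

View pics/k2_c.png

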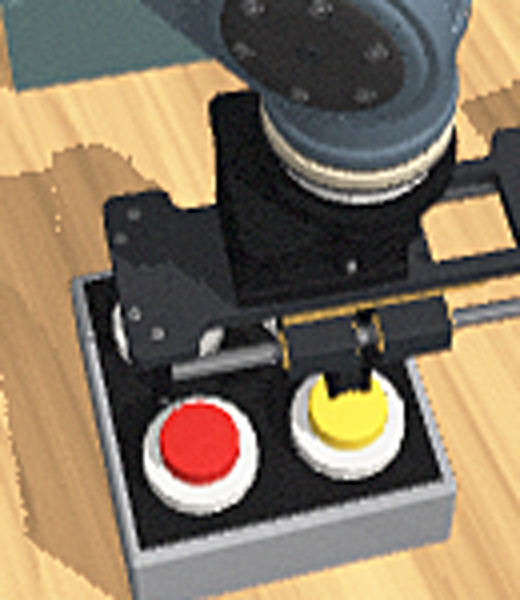

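>>> drive_tool:
  plan:
    - [[0.04,-0.04,-0.5,0,0,0],[0,0,-0.4,0,0,0],[0,0,-0.2,0,0,0],[0,0,-0.15,0,0,0],[0,0,-0.15,0,0,0],[0,0,0,0,0,0]]

```text
time: 17.08
position: [0.5181, -0.3255, 0.2534]
tool_rot: [0.774, 0.634, -0.001, -0.001]
ft_force: [-3.7, 4.4, 19.3]
grip_width: 0.0007
```

```bash
python3 - <<'E'
from st import *
go([],[("side","k3_side")])
im=cv2.imread("pics/k3_side.png");cv2.imwrite("pics/k3_c.png",cv2.resize(im[240:390,220:350],None,fx=4,fy=4,interpolation=cv2.INTER_CUBIC))
E
```

```text
17.075 [ 0.518 -0.325  0.253] [-3.707  4.396 19.279] 0.0006906067576098479
```

View pics/k3_c.png

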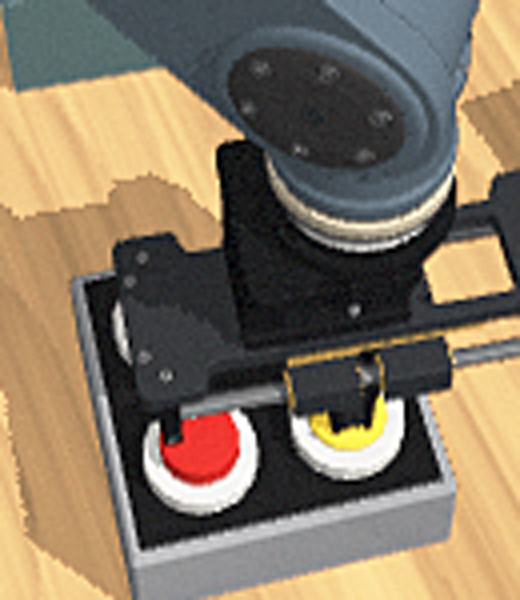

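Yellow is fully down at 19 N and red is still up. Release, then green.

>>> drive_tool:
  plan:
    - [[0,0,0.6,0,0,0],[0,0,0.7,0,0,0],[0,0,0.1,0,0,0],[0,0,0,0,0,0]]

```text
time: 17.62
position: [0.5184, -0.326, 0.2855]
tool_rot: [0.774, 0.633, -0.001, -0.0]
ft_force: [0.8, -0.0, -0.8]
grip_width: 0.0005
```

>>> drive_tool:
  plan:
    - [[0.1,0.67,0,0,0,0],[0.1,0.67,0,0,0,0],[0.11,0.68,0,0,0,0],[0.11,0.68,0,0,0,0],[0,0,0,0,0,0],[0,0,0,0,0,0]]

```text
time: 18.38
position: [0.5292, -0.2585, 0.2857]
tool_rot: [0.774, 0.634, -0.001, -0.0]
ft_force: [0.4, -0.0, 0.5]
grip_width: 0.0003
```

```bash
python3 - <<'E'
from st import *
go([],[("side","k4_side")])
im=cv2.imread("pics/k4_side.png");cv2.imwrite("pics/k4_c.png",cv2.resize(im[240:390,220:350],None,fx=4,fy=4,interpolation=cv2.INTER_CUBIC))
E
```

```text
18.375 [ 0.529 -0.259  0.286] [ 0.356 -0.003  0.488] 0.0003407603116184621
```

View pics/k4_c.png

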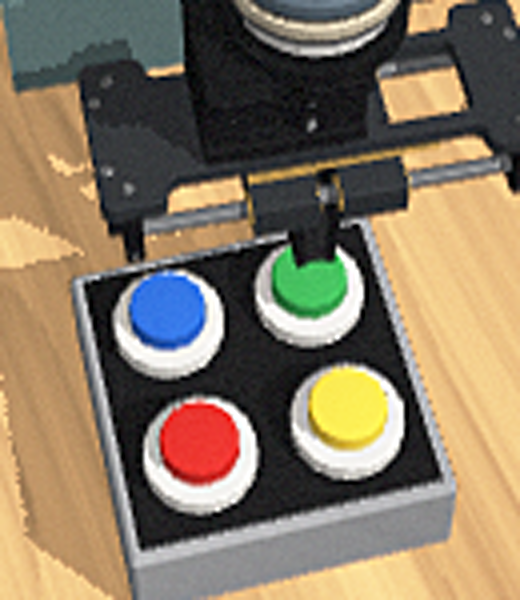

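All the keys have sprung back up. I'll press green.

>>> drive_tool:
  plan:
    - [[0,0,-0.5,0,0,0],[0,0,-0.4,0,0,0],[0,0,-0.2,0,0,0],[0,0,-0.15,0,0,0],[0,0,-0.15,0,0,0],[0,0,0,0,0,0]]

```text
time: 19.18
position: [0.5286, -0.2585, 0.2534]
tool_rot: [0.774, 0.634, -0.001, -0.0]
ft_force: [-5.9, 1.6, 19.4]
grip_width: 0.0003
```

```bash
python3 - <<'E'
from st import *
go([],[("side","k5_side")])
im=cv2.imread("pics/k5_side.png");cv2.imwrite("pics/k5_c.png",cv2.resize(im[240:390,220:350],None,fx=4,fy=4,interpolation=cv2.INTER_CUBIC))
E
```

```text
19.175 [ 0.529 -0.259  0.253] [-5.875  1.632 19.391] 0.00033318822822338046
```

View pics/k5_c.png

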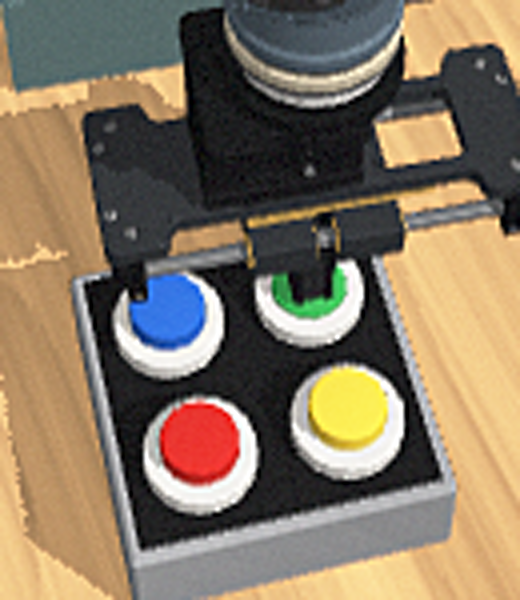

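Green is flush with its collar. I'll lift away and retreat well clear.

>>> drive_tool:
  plan:
    - [[0,0,0.6,0,0,0],[0,0,0.9,0,0,0],[0,0,0.9,0,0,0],[0,0,0.9,0,0,0],[-0.3,-0.8,0.9,0,0,0],[-0.3,-0.8,0.9,0,0,0],[-0.3,-0.8,0.5,0,0,0],[0,0,0,0,0,0]]

```text
time: 20.23
position: [0.5061, -0.32, 0.3912]
tool_rot: [0.775, 0.632, -0.001, 0.001]
ft_force: [0.2, 0.0, -1.1]
grip_width: 0.0002
```

>>> drive_tool:
  plan:
    - [[-0.5,-0.8,0,0,0,0],[-0.5,-0.8,0,0,0,0],[-0.5,-0.8,0,0,0,0],[-0.5,-0.8,0,0,0,0],[-0.3,-0.5,0,0,0,0],[0,0,0,0,0,0],[0,0,0,0,0,0],[0,0,0,0,0,0]]

```text
time: 21.22
position: [0.4494, -0.4101, 0.3904]
tool_rot: [0.774, 0.634, -0.001, -0.001]
ft_force: [0.3, 0.1, 0.3]
grip_width: 0.0005
```

```bash
python3 - <<'E'
from st import *
go([],[("side","z_side"),("top","z_top")])
im=cv2.imread("pics/z_top.png");cv2.imwrite("pics/z_t.png",cv2.resize(im[110:310,120:470],None,fx=2.2,fy=2.2,interpolation=cv2.INTER_CUBIC))
E
```

```text
21.225 [ 0.449 -0.41   0.39 ] [0.301 0.082 0.267] 0.00045261801040460015
```

View pics/z_t.png

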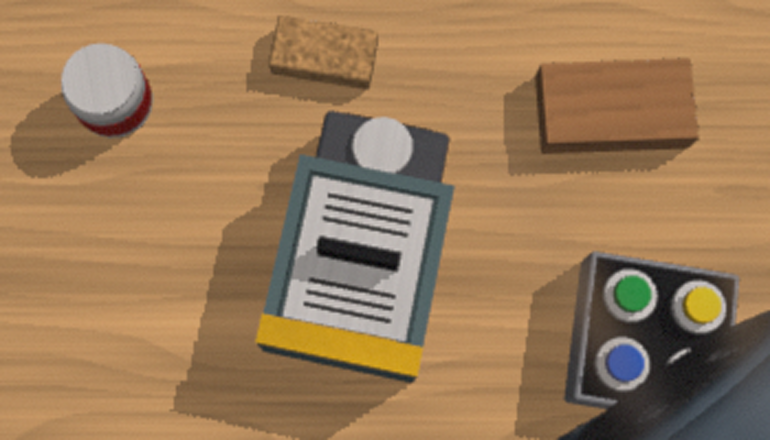

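View pics/z_side.png

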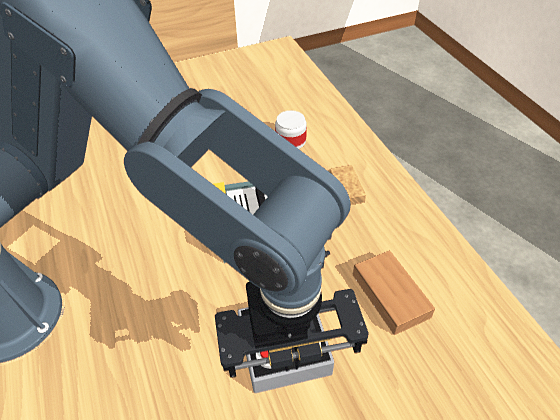

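The cover is seated, the keys are up, the bystanders are where they were, and the robot is touching nothing. I'm handing in.

```bash
python3 -c "
from rig import robot
print(robot.hand_in())"
```

```text
the job is handed in; nothing more can be done
None
```

The cover is back on the filter box and the machine was started in the order asked. I handed the job in at about 21 s of the 61 s allowed.

- **Cover:** I tilted it about 12°, hooked the tongue under the lip, and lowered it flat. Before I let go, the wrist force had dropped from about 3 N to about 0 N, so the ledge was carrying the cover. The final top picture shows it flat inside the rims with the tongue under the lip.
- **Keys:** I pressed blue, then yellow, then green, at 19–23 N each, against the 5 N needed for full travel. Each key looked flush with its collar when pressed. Blue and yellow were seen back up before I pressed green. In the last top picture all three look up, though it is taken from above.
- **Red key and bystanders:** I did not press the red key, and it was seen up while green was held down; the arm hid it in the last pictures. The can, offcut and cork sanding block look unmoved.

**One disagreement:** At full press the measured tool height put the fingertips about 4 mm higher than the given dimensions predict. I relied on the force and the pictures instead.

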